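# Turn the sample tray and load it into the analyser

### The job

The steel sample tray lies back to front in front of the analyser's loading bay. Turn it end for end on the bench, so that its narrow nose leads, and slide it between the guide rails until it is fully home, with its wide end plate up against the rails. Keep the tray flat on the bench all the way, without lifting or tipping it, and leave the bottle, the beaker and the mortar where they stand.

Things in the scene. Friction and masses are not known exactly. Their poses are not given: they have to be found in the camera images.
- tray_center (a point): centre of the loose tray's box, half-way up (15 mm above its underside). Plain steel open-topped box, 140 mm long (x), 64 wide (y), 30 high; walls 5 mm, floor 4 mm; inside 130 x 54 mm, 26 deep, empty. x points from the wide end plate (-x end) to the plain narrow nose (+x end), which goes into the bay first; z up
- tray_nose (a point): middle of the tray's nose face (its narrow end), 15 mm above its underside, 70 mm along +x from tray_center
- tray_plate (a point): middle of the outer face of the tray's wide end plate, 22.5 mm above its underside, 82 mm along -x from tray_center. The plate is 12 mm thick, 108 mm wide and 45 mm high, and reaches down to the bench
- tray: the tray as a whole; origin on its underside, below tray_center, same axes. Mass about 0.45 kg (varies by a third); it slides on the bench under a push of a few newtons
- bay: the analyser's fixed loading bay: two aluminium guide rails on the bench, x = 0 to 140 mm, 37 mm high, 68 mm apart, outer faces 92 mm apart; at their far end (from x = 145 mm) a pale grey housing, 170 x 170 mm, 130 mm high. Origin on the bench in the middle of the mouth; x is the way in, z up. No floor plate: the tray slides on the bench
- bay_mouth (a point): middle of the mouth between the rail tips, 15 mm above the bench; axes as the bay. The gap is flared from 92 mm at the mouth (106 mm over the tips) to 68 mm at x = 22 mm. From there each rail has a lip, 4 mm thick, 8 mm inward, its underside 33 mm above the bench, so the tray can only be slid in
- bay_home (a point): where the middle of the tray's nose face is when the tray is fully home, 140 mm in from the mouth, 15 mm above the bench; axes as the bay. The end plate cannot pass between the rails: at home its inner face meets the rail tips
- bottle: bystander: amber bottle, 68 mm across, 150 mm high, origin at the centre of its underside
- beaker: bystander: glass beaker, 76 mm across, 95 mm high, origin at the centre of its underside
- mortar: bystander: white ceramic mortar bowl, 100 mm across, 50 mm high, origin at the centre of its underside
There are look-alikes about, which are no part of the job. Of the things like the tray, leave any that is blue; of the rest the smaller one is meant.

How it is judged:
By the outcome, as a careful person would: the job done as asked, in the order asked, and still so for the second after the job is handed in, with the robot touching nothing.
It also fails if it takes over 70 s, if anything falls off the work surface, if the arm or the gripper's body presses on something with over 40 N, if the wrist force passes 120 N, or if a joint passes its speed limit or range.

### The arm

A 6-joint arm with a two-finger parallel gripper is mounted at the origin on the work surface. World frame = base frame: x ahead of the robot, y to its left, z up, the work surface at z = 0. Lengths are in m, angles in rad, forces in N, time in s.
With the tool pointing down it reaches from about 0.3 to 0.85 m from the base axis. Payload 5.4 kg.
Tool frame: the origin (TCP) lies at the very end of the fingers, on their centre line; the grasp point (between the pads) lies 19 mm behind it; z points along the fingers, y is the direction in which the jaws open and shut (so a half turn about z gives the same grasp; the last joint's range is limited). The gripper opens to 85 mm and grips with 20 to 120 N. Pads are 22 mm wide; open, the fingers measure 114 mm over their backs; the gripper's body (76 mm by 85 mm) begins 54 mm behind the grasp point. The pads swing forward as they close: fully open they stand 13 mm farther back than shut.
Start: joints at [-1.495, 0.158, 1.597, -0, 1.386, -0.21], TCP at [0.162, -0.552, 0.231] pointing down, gripper open.
Joint ranges: [-2.91, 2.91], [-0.94, 2.29], [0.18, 2.7], [-1.29, 4.43], [0.17, 2.64], [-3, 3]. Speed limits (rad/s): [2.57, 2.57, 3.14, 3.14, 3.14, 3.14].

### API

Orientations are given as a rotation vector (axis times angle).
In Python, from station import env gives the robot as it stands. The module is installed in compiled form; this text tells all that it offers.
- The arm moves only by the tool send_rows, never from a script. Its argument "moves" is text: rows parted by semicolons, each of 7 numbers parted by spaces: the closure in counts, from 0 (fully open) to 255 (shut), then the shift along the tool's x, y, z in cm, then the turn, a rotation vector about the tool's x, y, z in rad. In form: gripper x y z ax ay az; .... A call has 1 to 10 rows; each row shifts and turns the commanded pose from where the row before left it, along the tool's axes as they then stand; what a row does not reach is not made up. A row lasts 1/12 s, in which the tool goes at most 41.7 mm and 7.16 degrees, less where a joint would pass 70% of its speed; a pose out of reach is approached as far as the arm can. A call with a gripper value outside its range is refused whole. The fingers move at their own pace and stop on an object; "newtons" is the grip in N (left out, the last holds). Time passes only in rows, so rows that do not move let the fingers close. It gives the time, the measured TCP pose, the force and the opening at its end, in the units of the state.
- env.read_state(): the state, without advancing time (a new reading comes with each control period).
- env.camera(name): name is "side" or "top" or "wrist"; returns the picture (400x640x3 uint8, red, green, blue); there is no depth.
- env.camera_params(name): a dict with "fov_y" (degrees; the focal length in pixels is half the picture's height over the tangent of half this angle, whatever the lens; pixels are square), "cx", "cy" (the principal point, pixels), "xyz" and "attitude" of the camera in the world. Camera axes: x right, y down, z forward; pixel columns grow to the right and rows downward; lengths in m; the calibration is good to about 2 mm. The wrist camera is an equidistant fisheye: a pixel r from the principal point sees the ray r / f radians off the axis. A picture is of the moment at which its call begins: read the wrist's pose just before it. camera_params takes no time and is no camera call; for the wrist camera it gives the pose at the moment of the call.
- env.job_done(): hands the job in, once; it reports no verdict.
The state is a dict: "time_s": time; "joints": joint angles; "dq": joint speeds; "joint_efforts": joint torques, N m; "tcp_pos": TCP position; "tool_rot": TCP orientation; "force": force on the tool from outside, world axes, zero at the start; "ft_torque": the same for the moment, N m; "finger_gap": finger opening in m.
Only numpy, scipy, OpenCV 4.12 (cv2) and the standard library are available. Lean on these libraries where they do the work, as an engineer would, in place of code of your own. Each camera call takes 0.05 s, during which the arm holds its last target. There are 200 camera calls.

## Working session

There is one attempt and no reset: what is moved stays moved. The work goes in short steps, Python scripts to look and compute and a tool call to move; the robot and the scene stay as the last step left them, time stands still between calls to the robot, and variables do not carry over. Pictures are saved under pics/ and viewed, on a budget of 10 in all, crops included, one or two more only if the job needs it, and the job is handed in when it is done.

Besides the shell and the picture viewer there is one more tool, called after "Emit:" as a command line: name --argument value ..., lists and objects as JSON in quotes. send_rows: Moves the arm, as the interface text tells. Its arguments: {"type":"object","properties":{"moves":{"type":"string"},"newtons":{"type":"number"}},"required":["moves"]}

```bash
mkdir -p pics; python3 - <<'E'
from station import env
import cv2
s=env.read_state(); print(s)
for n in("top","side"):
    print(n,env.camera_params(n)); cv2.imwrite(f"pics/{n}0.png",env.camera(n)[:,:,::-1])
print(env.camera_params("wrist"))
E
```

```text
{'time_s': 0.0, 'joints': array([-1.49510677e+00,  1.59038740e-01,  1.59824640e+00,  1.02391893e-05,
        1.38620399e+00, -2.10100917e-01]), 'dq': array([-0.00042286, -0.00116359, -0.00179594, -0.00042264,  0.00078962,
        0.00092485]), 'joint_efforts': array([ 1.25772681e-04, -3.96002054e+01, -3.31432271e+01, -2.31461972e-04,
        8.54203245e-03,  6.63661467e-06]), 'tcp_pos': array([ 0.1620371 , -0.55106563,  0.2303156 ]), 'tool_rot': array([-3.10770120e+00, -4.47120135e-01, -2.15695476e-04]), 'force': array([ 0.13071597,  0.12314257, -0.42803222]), 'ft_torque': array([-0.00308159, -0.00802023,  0.03921895]), 'finger_gap': 0.08552496535956473}
top {'fov_y': 53.17638657524305, 'cx': 316.3097223628927, 'cy': 203.55581609927438, 'xyz': array([ 0.46159786, -0.09114653,  1.15273961]), 'attitude': array([-2.16966808,  2.20529155, -0.09056908])}
side {'fov_y': 52.88934675086371, 'cx': 316.2566678127688, 'cy': 200.4310104282122, 'xyz': array([0.44341676, 0.58499235, 0.89182564]), 'attitude': array([-0.19620271,  2.91431626, -1.05691439])}
{'fov_y': 65.70646984690485, 'cx': 324.1793888499375, 'cy': 200.49413701816042, 'xyz': array([ 0.23280871, -0.53016298,  0.37189532]), 'attitude': array([ 2.31978079, -1.73461107, -0.25910733])}
```

View pics/top0.png

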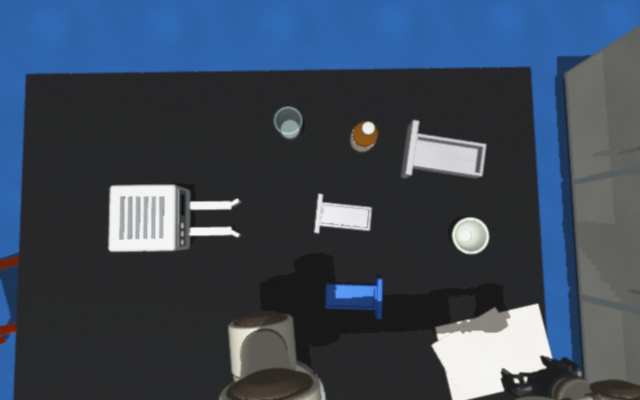

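View pics/side0.png

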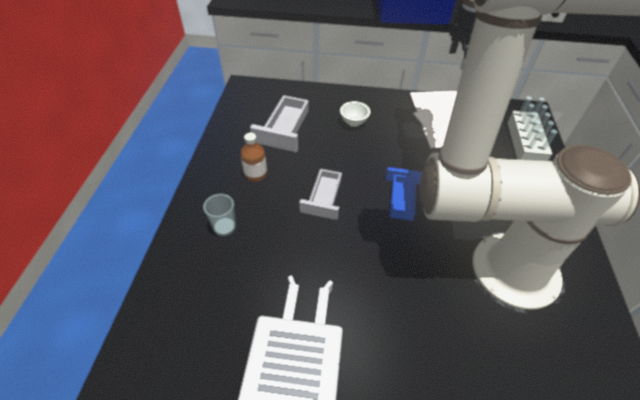

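Tray-like things in the top view: blue one (352,297) – leave it; large grey one (445,155), ~80 px long; small grey one (344,214), ~54 px long. The small grey one fits (152 mm ≈ 53 px at this height). Next is an enlarged crop to confirm it and measure.

```bash
cat > h.py <<'E'
from station import env
import numpy as np, cv2
from scipy.spatial.transform import Rotation as R
def px2w(n,uv,z):
    p=env.camera_params(n); f=200/np.tan(np.radians(p['fov_y']/2))
    uv=np.atleast_2d(uv).astype(float)
    d=np.c_[(uv-[p['cx'],p['cy']])/f,np.ones(len(uv))]@R.from_rotvec(p['attitude']).as_matrix().T
    o=p['xyz']; return (o+d*((np.asarray(z)-o[2])/d[:,2])[:,None])
def w2px(n,P):
    p=env.camera_params(n); f=200/np.tan(np.radians(p['fov_y']/2))
    c=(np.atleast_2d(P)-p['xyz'])@R.from_rotvec(p['attitude']).as_matrix()
    return c[:,:2]/c[:,2:]*f+[p['cx'],p['cy']]
E
python3 - <<'E'
from h import *
im=cv2.imread('pics/top0.png')
c=im[185:260,175:385]
cv2.imwrite('pics/crop1.png',cv2.resize(c,None,fx=3.8,fy=3.8,interpolation=cv2.INTER_CUBIC))
E
```

```text
(no output)
```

View pics/crop1.png

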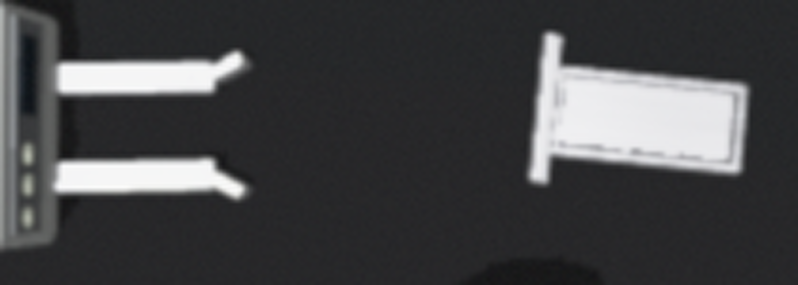

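```bash
cat >> h.py <<'E'
from scipy.optimize import least_squares
def fit(uv,model,z,x0,n="top"):
    """2D pose (x,y,yaw) so model xy points (m) match pixels at heights z"""
    W=px2w(n,uv,z)[:,:2]; m=np.asarray(model)/1000
    def T(p): c,s=np.cos(p[2]),np.sin(p[2]); return m@np.array([[c,s],[-s,c]])+p[:2]
    r=least_squares(lambda p:(T(p)-W).ravel(),x0); return r.x,(T(r.x)-W)*1000
E
python3 - <<'E'
from h import *
np.set_printoptions(precision=4,suppress=True)
g=lambda a:(np.array(a)+.5)/3.8-.5+[175,185]
p,e=fit(g([(748,86),(741,174),(545,33),(529,182),(563,36),(547,183)]),[(70,32),(70,-32),(-82,54),(-82,-54),(-70,54),(-70,-54)],[.03,.03]+[.045]*4,[.45,-.15,-1.57])
print('tray',p,e)
c,s=np.cos(p[2]),np.sin(p[2]); print('plate mid',p[:2]-.076*np.array([c,s]))
p,e=fit(g([(240,52),(240,198),(250,66),(250,187),(215,60),(215,190),(57,63),(57,192)]),[(0,53),(0,-53),(0,46),(0,-46),(22,46),(22,-46),(140,46),(140,-46)],[.037]*8,[.45,.15,1.57])
print('bay',p,e)
print(px2w("top",[(363,145),(289,128),(470,236),(340,297)],[0,0,0,.03]))
E
```

```text
tray [ 0.5082 -0.1824 -1.6913] [[-0.6558  0.8725]
 [ 0.8317  1.6411]
 [-0.9145 -0.9808]
 [ 0.5889 -1.4822]
 [ 0.0605  0.2611]
 [ 0.0892 -0.3117]]
plate mid [ 0.5173 -0.1069]
bay [0.5083 0.1141 1.5514] [[-107.5394   -3.1258]
 [ 105.6054   -5.4   ]
 [ -90.0808    4.0651]
 [  90.707     2.0563]
 [ -94.4939    0.3512]
 [  92.8988   -1.5111]
 [ -91.834     2.3487]
 [  94.7368    1.2155]]
[[ 0.7171 -0.2411  0.    ]
 [ 0.7708 -0.0252  0.    ]
 [ 0.4465 -0.5432  0.    ]
 [ 0.2845 -0.1626  0.03  ]]
```

Emit:
send_rows --moves "0 2.91 -2.04 0 0 0 0;0 2.91 -2.04 0 0 0 0;0 2.91 -2.04 0 0 0 0;0 2.91 -2.04 0 0 0 0;0 2.91 -2.04 0 0 0 0;0 2.91 -2.04 0 0 0 0;0 2.91 -2.04 0 0 0 0;0 2.91 -2.04 0 0 0 0;0 2.91 -2.04 0 0 0 0;0 2.91 -2.04 0 0 0 0" --newtons 50

```text
time_s: 0.93
tcp_pos: [0.3844, -0.2721, 0.231]
tool_rot: [-3.109, -0.447, 0.0]
force: [0.4, -1.1, -0.5]
finger_gap: 0.0856
```

Emit:
send_rows --moves "0 2.91 -2.04 0 0 0 0;0 2.91 -2.04 0 0 0 0;0 2.91 -2.04 0 0 0 0;0 2.91 -2.04 0 0 0 0;0 2.91 -2.04 0 0 0 0;0 2.91 -2.04 0 0 0 0;0 0 0 2 0 0 0.1;0 0 0 2 0 0 0.1;0 0 0 2 0 0 0.1;0 0 0 2 0 0 0.1"

```text
time_s: 1.77
tcp_pos: [0.5166, -0.1067, 0.15]
tool_rot: [-3.136, 0.186, 0.001]
force: [-0.5, 0.5, 0.4]
finger_gap: 0.0853
```

```bash
python3 - <<'E'
from h import *
np.set_printoptions(precision=4,suppress=True)
g=lambda a:(np.array(a)+.5)/3.8-.5+[175,185]
p,e=fit(g([(240,52),(240,198),(250,66),(250,187),(215,60),(215,190),(57,63),(57,192)]),[(0,-53),(0,53),(0,-46),(0,46),(22,-46),(22,46),(140,-46),(140,46)],[.037]*8,[.45,.15,1.57])
print('bay',p,e)
s=env.read_state();m=R.from_rotvec(s['tool_rot']).as_matrix();print(s['tcp_pos'],s['joints'],m,np.arctan2(m[1,1],m[0,1]))
p=env.camera_params("wrist");print(p);cv2.imwrite('pics/w1.png',env.camera("wrist")[:,:,::-1])
E
```

```text
bay [0.5089 0.1141 1.5675] [[-0.8963 -4.339 ]
 [ 0.2691 -4.2016]
 [ 2.5636  3.0111]
 [-0.6308  3.0955]
 [-2.2044 -0.6988]
 [ 1.2062 -0.4679]
 [-1.448   1.3204]
 [ 1.1406  2.2803]]
[ 0.5166 -0.1067  0.15  ] [-0.433   0.1145  1.8127 -0.      1.2152  1.2561] [[ 0.993  -0.118  -0.0006]
 [-0.118  -0.993   0.0003]
 [-0.0007 -0.0002 -1.    ]] -1.6891218356999884
{'fov_y': 65.70646984690485, 'cx': 324.1793888499375, 'cy': 200.49413701816042, 'xyz': array([ 0.5899, -0.115 ,  0.2914]), 'attitude': array([ 1.9455, -2.189 , -0.3255])}
```

View pics/w1.png

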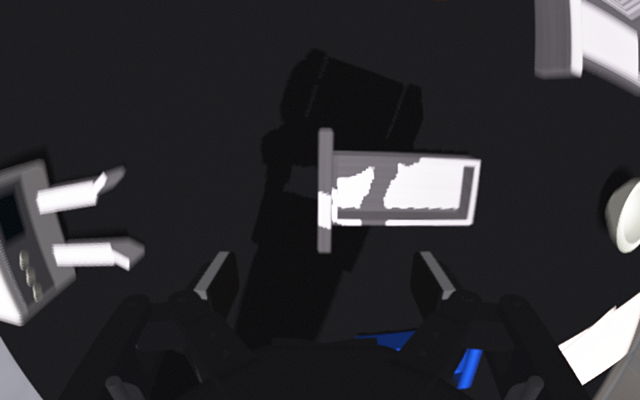

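Wrist view: the plate (col 325, rows 128–250) stands centred between the fingertips (214 and 440) and parallel to the pads, so I go down and grip it.

Emit:
send_rows --moves "0 0 0 2.5 0 0 0;0 0 0 2.5 0 0 0;0 0 0 2.5 0 0 0;0 0 0 2.5 0 0 0;0 0 0 2 0 0 0;0 0 0 1.4 0 0 0;0 0 0 0 0 0 0;0 0 0 0 0 0 0"

```text
time_s: 2.48
tcp_pos: [0.5163, -0.1071, 0.0171]
tool_rot: [-3.136, 0.177, 0.002]
force: [0.3, -0.5, 0.4]
finger_gap: 0.0856
```

Emit:
send_rows --moves "120 0 0 0 0 0 0;160 0 0 0 0 0 0;200 0 0 0 0 0 0;255 0 0 0 0 0 0;255 0 0 0 0 0 0;255 0 0 0 0 0 0;255 0 0 0 0 0 0;255 0 0 0 0 0 0;255 0 0 0 0 0 0;255 0 0 0 0 0 0"

```text
time_s: 3.32
tcp_pos: [0.5173, -0.1078, 0.0181]
tool_rot: [3.135, -0.179, 0.002]
force: [-1.4, -0.3, 6.0]
finger_gap: 0.0156
```

Emit:
send_rows --moves "255 0 0 0 0 0 0;255 0 0 0 0 0 0;255 0 0 0 0 0 0;255 0 0 0 0 0 0"

```text
time_s: 3.65
tcp_pos: [0.5173, -0.1078, 0.0181]
tool_rot: [3.135, -0.179, 0.002]
force: [-1.6, -1.0, 5.7]
finger_gap: 0.0162
```

```bash
python3 - <<'E'
from h import *
s=env.read_state();print(s)
cv2.imwrite('pics/w2.png',env.camera("wrist")[:,:,::-1])
E
```

```text
{'time_s': 3.65, 'joints': array([-4.33952053e-01,  3.16601648e-01,  1.87570539e+00, -9.43945952e-04,
        9.47825395e-01,  1.25140834e+00]), 'dq': array([-0.00049108, -0.00038301,  0.00155406,  0.00068824,  0.00016273,
       -0.00104748]), 'joint_efforts': array([  0.64873712, -35.89856744, -24.41008329,   0.7063189 ,
        -0.18631484,  -0.1844904 ]), 'tcp_pos': array([ 0.51733078, -0.10784716,  0.01811607]), 'tool_rot': array([ 3.13524049e+00, -1.78924328e-01,  1.68906509e-03]), 'force': array([-1.61807678, -1.0371457 ,  5.74498254]), 'ft_torque': array([-0.73154085,  0.37424266, -0.15839683]), 'finger_gap': 0.016202684494768912}
```

View pics/w2.png

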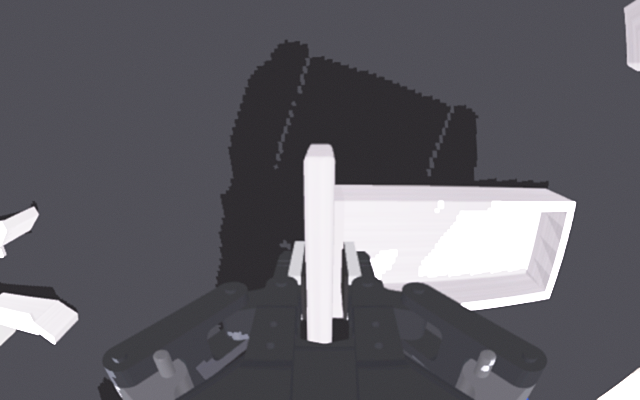

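The plate is held squarely between the pads (image cols 305–345), with one finger inside the box. Now I turn it counter-clockwise, with the nose sweeping through +x, clear of the bottle and the blue tray.

Emit:
send_rows --moves "255 0 0 0 0 0 -0.05;255 0 0 0 0 0 -0.1;255 0 0 0 0 0 -0.1;255 0 0 0 0 0 -0.1;255 0 0 0 0 0 -0.1;255 0 0 0 0 0 -0.1;255 0 0 0 0 0 -0.1;255 0 0 0 0 0 -0.1;255 0 0 0 0 0 -0.1;255 0 0 0 0 0 -0.1"

```text
time_s: 4.53
tcp_pos: [0.5171, -0.1086, 0.0181]
tool_rot: [2.867, 1.279, -0.0]
force: [-3.4, -4.3, 5.1]
finger_gap: 0.0158
```

Emit:
send_rows --moves "255 0 0 0 0 0 -0.1;255 0 0 0 0 0 -0.1;255 0 0 0 0 0 -0.1;255 0 0 0 0 0 -0.1;255 0 0 0 0 0 -0.1;255 0 0 0 0 0 -0.1;255 0 0 0 0 0 -0.1;255 0 0 0 0 0 -0.1;255 0 0 0 0 0 -0.1;255 0 0 0 0 0 -0.1"

```text
time_s: 5.37
tcp_pos: [0.5186, -0.1084, 0.0182]
tool_rot: [1.902, 2.495, 0.002]
force: [1.8, -3.3, 0.4]
finger_gap: 0.0156
```

Emit:
send_rows --moves "255 0 0 0 0 0 -0.1;255 0 0 0 0 0 -0.1;255 0 0 0 0 0 -0.1;255 0 0 0 0 0 -0.1;255 0 0 0 0 0 -0.1;255 0 0 0 0 0 -0.1;255 0 0 0 0 0 -0.1;255 0 0 0 0 0 -0.1;255 0 0 0 0 0 -0.1;255 0 0 0 0 0 -0.1"

```text
time_s: 6.2
tcp_pos: [0.519, -0.1076, 0.0183]
tool_rot: [0.474, 3.1, 0.001]
force: [4.7, -0.9, 1.0]
finger_gap: 0.0162
```

Emit:
send_rows --moves "255 0 0 0 0 0 -0.1;255 0 0 0 0 0 -0.1;255 0 0 0 0 0 -0.1;255 0 0 0 0 0 0;255 0 0 0 0 0 0"

```text
time_s: 6.62
tcp_pos: [0.5178, -0.1073, 0.0181]
tool_rot: [0.014, 3.139, 0.0]
force: [2.5, 0.9, 5.9]
finger_gap: 0.0158
```

```bash
python3 - <<'E'
from h import *
s=env.read_state();m=R.from_rotvec(s['tool_rot']).as_matrix();print(s['tcp_pos'],s['joints'],m[:,2],np.arctan2(m[1,1],m[0,1]))
im=env.camera("top");cv2.imwrite('pics/t2.png',cv2.resize(im[170:270,150:360,::-1],None,fx=3.8,fy=3.8,interpolation=cv2.INTER_CUBIC))
cv2.imwrite('pics/t2full.png',im[:,:,::-1])
cv2.imwrite('pics/w3.png',env.camera("wrist")[:,:,::-1])
E
```

```text
[ 0.51784563 -0.10732166  0.01809859] [-4.33606733e-01  3.16954267e-01  1.87529032e+00  1.13445093e-03
  9.47438789e-01 -1.99634806e+00] [ 2.11985565e-03  3.35407227e-05 -9.99997753e-01] 1.5620800137946529
```

View pics/t2.png

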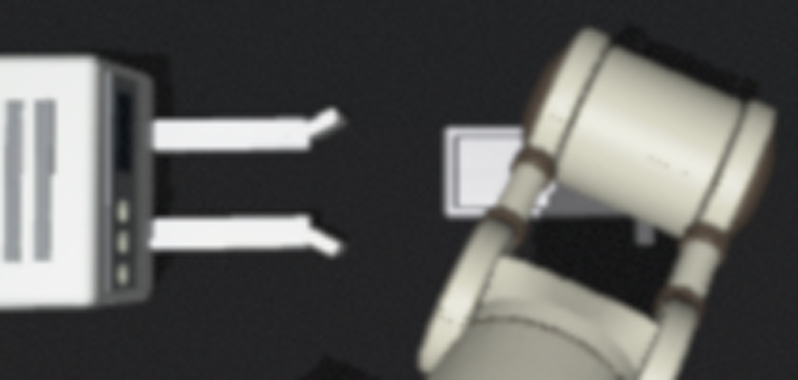

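View pics/w3.png

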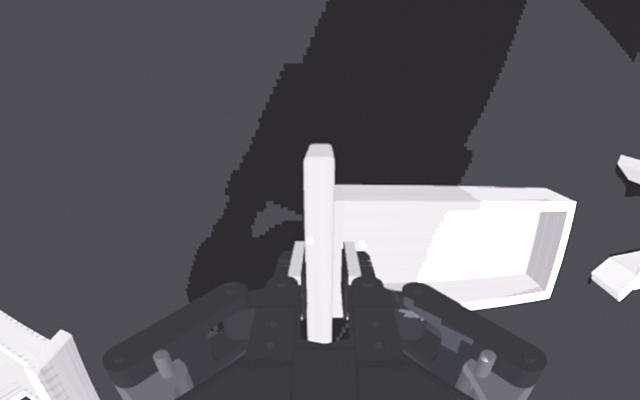

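The turn is done and the grip unchanged. In the top crop the nose (444, rows 127–216) sits slightly to +x of the rail centreline (row about 184). I'll compute the offset.

```bash
python3 - <<'E'
from h import *
np.set_printoptions(precision=4,suppress=True)
g=lambda a:(np.array(a)+.5)/3.8-.5+[150,170]
W=px2w("top",g([(445,127),(443,216)]),[.03]*2);print('nose',W,W.mean(0))
pts=g([(155,118),(308,118),(155,250),(308,249)])
B=px2w("top",pts,[.037]*4);print('rails',B)
print('axis x', (B[0]+B[2])[0]/2,(B[1]+B[3])[0]/2)
T=px2w("top",g([(333,107),(345,120),(345,243),(333,257)]),[.037]*4);print('tips',T)
# sub-pixel rail edges in grey columns
im=cv2.imread('pics/t2full.png',0).astype(float)
def edges(c,lo,hi):
    p=im[lo:hi,c];h=120;r=[]
    for i in range(len(p)-1):
        if (p[i]-h)*(p[i+1]-h)<0:r.append(lo+i+(h-p[i])/(p[i+1]-p[i]))
    return r
for c,z in((195,.037),(205,.037),(215,.037),(225,.037),(272,.03),(280,.03)):
    e=edges(c,190,245); o=px2w("top",[(c,e[0]),(c,e[-1])],[z,z]);print(c,np.array(e),o[:,0],o[:,0].mean(),o[:,1].mean())
E
```

```text
nose [[0.5488 0.0382 0.03  ]
 [0.483  0.0402 0.03  ]] [0.5159 0.0392 0.03  ]
rails [[0.5583 0.2504 0.037 ]
 [0.5565 0.1381 0.037 ]
 [0.4615 0.2497 0.037 ]
 [0.4604 0.1381 0.037 ]]
axis x 0.5098925006106719 0.5084347248922956
tips [[0.5643 0.1197 0.037 ]
 [0.5546 0.1109 0.037 ]
 [0.4643 0.1111 0.037 ]
 [0.4542 0.1199 0.037 ]]
195 [200.8587 209.3837 226.7303 235.3226] [0.5576 0.4616] 0.5095770436877107 0.2373462257404667
205 [200.7802 209.3295 226.7033 235.3626] [0.5574 0.461 ] 0.5091792084744098 0.20955131496445678
215 [200.7011 209.241  226.4494 235.0423] [0.5571 0.4614] 0.5092812456147878 0.1817464691455342
225 [200.4588 208.9767 226.4494 234.8023] [0.5574 0.4616] 0.5095009495009781 0.15392875712790463
272 [202.9306 226.6216 235.5714] [0.5489 0.4573] 0.5030946138598354 0.023787239794607992
280 [202.9437] [0.5485 0.5485] 0.5485011624139442 0.0009002405350293508
```

Emit:
send_rows --moves "255 0.2 0 0 0 0 0;255 0.2 0.5 0 0 0 0;255 0.2 1 0 0 0 0;255 0.05 1 0 0 0 0;255 0 1 0 0 0 0;255 0 1 0 0 0 0;255 0 1 0 0 0 0;255 0 0.5 0 0 0 0;255 0 0 0 0 0 0"

```text
time_s: 7.47
tcp_pos: [0.5109, -0.0476, 0.0181]
tool_rot: [0.01, 3.141, -0.003]
force: [1.2, -2.6, 8.9]
finger_gap: 0.0159
```

```bash
python3 - <<'E'
from h import *
np.set_printoptions(precision=4,suppress=True)
s=env.read_state();m=R.from_rotvec(s['tool_rot']).as_matrix();print(s['tcp_pos'],m[:,1],np.arctan2(m[1,1],m[0,1]))
f=env.camera("top");cv2.imwrite('pics/t3full.png',f[:,:,::-1])
cv2.imwrite('pics/t3.png',cv2.resize(f[190:250,180:300,::-1],None,fx=6,fy=6,interpolation=cv2.INTER_CUBIC))
im=cv2.cvtColor(f,cv2.COLOR_RGB2GRAY).astype(float)
for c in (245,248,251,254,257,260,264):
    p=im[190:250,c];h=120
    e=[190+i+(h-p[i])/(p[i+1]-p[i]) for i in range(59) if (p[i]-h)*(p[i+1]-h)<0]
    o=px2w("top",[(c,x) for x in e],[.03]*len(e)) if e else np.zeros((0,3));print(c,o[:,0],o[:,1].mean())
E
```

```text
[ 0.5109 -0.0476  0.0181] [ 0.0062  1.     -0.0018] 1.5645979509769674
245 [0.4481] 0.09964836450748239
248 [0.5416 0.4744 0.4534] 0.09111290050162064
251 [0.5413 0.4731 0.4505] 0.08272153575261676
254 [0.5412 0.4682 0.4334] 0.07436027585579828
257 [0.5403 0.5118 0.5018 0.4648 0.4305] 0.06591565554358184
260 [0.5383 0.5147 0.5017 0.4673 0.4277] 0.057513686500204955
264 [0.5722 0.5113 0.4854 0.4741 0.4241] 0.04628617655582849
```

View pics/t3.png

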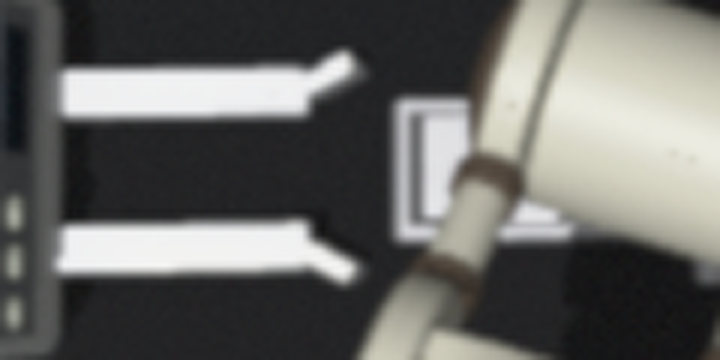

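Nose centre x ≈ 0.508 against a bay axis of 0.509, and nose tip y ≈ 0.099 just before the mouth. Aligned; sliding in.

Emit:
send_rows --moves "255 -0.1 0.5 0 0 0 0;255 0 0.8 0 0 0 0;255 0 0.8 0 0 0 0;255 0 0.8 0 0 0 0;255 0 0.8 0 0 0 0;255 0 0.8 0 0 0 0"

```text
time_s: 8.02
tcp_pos: [0.5123, -0.0038, 0.0181]
tool_rot: [0.011, 3.141, -0.005]
force: [0.6, -8.6, 8.0]
finger_gap: 0.0159
```

Emit:
send_rows --moves "255 0 0.8 0 0 0 0;255 0 0.8 0 0 0 0;255 0 0.8 0 0 0 0;255 0 0.8 0 0 0 0;255 0 0.8 0 0 0 0;255 0 0 0 0 0 0"

```text
time_s: 8.52
tcp_pos: [0.5125, 0.0374, 0.0181]
tool_rot: [0.01, 3.141, -0.003]
force: [0.6, -3.0, 7.9]
finger_gap: 0.016
```

Emit:
send_rows --moves "255 0 0.8 0 0 0 0;255 0 0.8 0 0 0 0;255 0 0.8 0 0 0 0;255 0 0.8 0 0 0 0;255 0 0.8 0 0 0 0;255 0 0.8 0 0 0 0;255 0 0.8 0 0 0 0;255 0 0 0 0 0 0"

```text
time_s: 9.18
tcp_pos: [0.5129, 0.0934, 0.0181]
tool_rot: [0.01, 3.141, -0.003]
force: [1.3, -2.6, 9.1]
finger_gap: 0.016
```

Emit:
send_rows --moves "255 0 0.3 0 0 0 0;255 0 0.3 0 0 0 0;255 0 0.2 0 0 0 0;255 0 0 0 0 0 0"

```text
time_s: 9.52
tcp_pos: [0.513, 0.1002, 0.0181]
tool_rot: [0.01, 3.141, -0.005]
force: [0.9, -7.9, 8.5]
finger_gap: 0.0164
```

Emit:
send_rows --moves "255 0 0.2 0 0 0 0;255 0 0.2 0 0 0 0;255 0 0 0 0 0 0"

```text
time_s: 9.77
tcp_pos: [0.513, 0.104, 0.0181]
tool_rot: [0.01, 3.141, -0.005]
force: [0.5, -8.5, 8.3]
finger_gap: 0.0155
```

Emit:
send_rows --moves "255 0 0.2 0 0 0 0;255 0 0.2 0 0 0 0;255 0 0 0 0 0 0"

```text
time_s: 10.02
tcp_pos: [0.5131, 0.108, 0.0181]
tool_rot: [0.01, 3.141, -0.005]
force: [-0.6, -8.0, 7.8]
finger_gap: 0.0157
```

Emit:
send_rows --moves "255 0 0.2 0 0 0 0;255 0 0.1 0 0 0 0;255 0 0 0 0 0 0"

```text
time_s: 10.27
tcp_pos: [0.5131, 0.1109, 0.0181]
tool_rot: [0.01, 3.141, -0.005]
force: [-0.4, -8.1, 7.9]
finger_gap: 0.016
```

Emit:
send_rows --moves "255 0 0.2 0 0 0 0;255 0 0 0 0 0 0"

```text
time_s: 10.43
tcp_pos: [0.5132, 0.1119, 0.0181]
tool_rot: [0.009, 3.141, -0.009]
force: [0.0, -12.8, 8.0]
finger_gap: 0.0159
```

```bash
python3 - <<'E'
from h import *
cv2.imwrite('pics/w4.png',env.camera("wrist")[:,:,::-1])
E
```

```text
(no output)
```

View pics/w4.png

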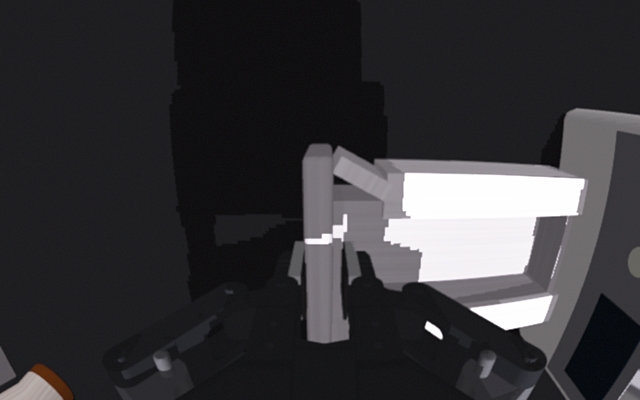

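The wrist view shows the rail tip (335,155) meeting the plate, and the force is beginning to rise. I'll press a little to confirm.

Emit:
send_rows --moves "255 0 0.2 0 0 0 0;255 0 0 0 0 0 0;255 0 0 0 0 0 0"

```text
time_s: 10.73
tcp_pos: [0.5132, 0.1121, 0.0181]
tool_rot: [0.008, 3.141, -0.013]
force: [-1.4, -21.7, 9.0]
finger_gap: 0.0158
```

Emit:
send_rows --moves "255 0 0.15 0 0 0 0;255 0 0 0 0 0 0;255 0 0 0 0 0 0"

```text
time_s: 10.98
tcp_pos: [0.5132, 0.1121, 0.0181]
tool_rot: [-0.008, -3.141, 0.017]
force: [-1.0, -27.4, 9.5]
finger_gap: 0.0159
```

It has hit a hard stop (no more travel, force 27 N). Now I relax the push, open partway and lift straight up.

Emit:
send_rows --moves "255 0 -0.2 0 0 0 0;255 0 -0.1 0 0 0 0;255 0 0 0 0 0 0"

```text
time_s: 11.23
tcp_pos: [0.5132, 0.112, 0.0181]
tool_rot: [0.01, 3.141, -0.008]
force: [-0.1, -14.0, 7.7]
finger_gap: 0.0158
```

Emit:
send_rows --moves "190 0 0 0 0 0 0;170 0 0 0 0 0 0;150 0 0 0 0 0 0;150 0 0 0 0 0 0;150 0 0 0 0 0 0;150 0 0 0 0 0 0"

```text
time_s: 11.73
tcp_pos: [0.5122, 0.1155, 0.017]
tool_rot: [-0.009, -3.141, 0.0]
force: [0.7, -0.2, 0.1]
finger_gap: 0.035
```

Emit:
send_rows --moves "150 0 0 -0.5 0 0 0;150 0 0 -1 0 0 0;150 0 0 -2 0 0 0;150 0 0 -3 0 0 0;150 0 0 -3 0 0 0;150 0 0 -3 0 0 0;150 0 0 -3 0 0 0;150 0 0 0 0 0 0"

```text
time_s: 12.4
tcp_pos: [0.5169, 0.1154, 0.1806]
tool_rot: [0.009, 3.128, -0.0]
force: [1.0, 0.3, 1.1]
finger_gap: 0.0351
```

Emit:
send_rows --moves "150 0 -2 -1 0 0 0;150 0 -3 0 0 0 0;150 0 -3 0 0 0 0;150 0 -3 0 0 0 0;150 0 -3 0 0 0 0;150 0 -3 0 0 0 0;150 0 -3 0 0 0 0;150 0 -2 0 0 0 0;150 0 0 0 0 0 0;150 0 0 0 0 0 0"

```text
time_s: 13.23
tcp_pos: [0.5112, -0.1054, 0.1827]
tool_rot: [0.012, 3.141, 0.0]
force: [-0.4, 0.6, 0.1]
finger_gap: 0.0351
```

```bash
python3 - <<'E'
from h import *
f=env.camera("top");cv2.imwrite('pics/t4full.png',f[:,:,::-1])
a=cv2.resize(f[190:250,170:300,::-1],None,fx=4,fy=4,interpolation=cv2.INTER_CUBIC)
b=cv2.resize(f[60:,:,::-1],(520,276),interpolation=cv2.INTER_AREA)
cv2.imwrite('pics/t4.png',np.vstack([a,b]))
d=cv2.absdiff(f[:,:,::-1].copy(),cv2.imread('pics/top0.png'))
for n,(u,v) in dict(bottle=(363,136),beaker=(288,122),mortar=(470,235),big=(445,155),blue=(352,297)).items(): print(n,d[v-25:v+25,u-25:u+25].mean())
E
```

```text
bottle 5.3924
beaker 5.804
mortar 8.93
big 13.474933333333333
blue 24.943066666666667
```

View pics/t4.png

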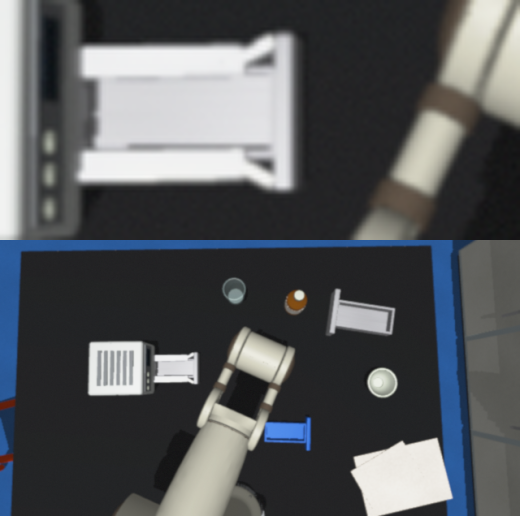

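```bash
python3 -c "
from h import *
im=cv2.imread('pics/t4full.png',0)
print(px2w('top',[(244.6,207),(238.5,200),(238.5,236)],[.045,.037,.037]))
print(env.job_done())"
```

```text
[[0.53762303 0.09791004 0.045     ]
 [0.55807211 0.11625118 0.037     ]
 [0.4576768  0.11646431 0.037     ]]
the job is handed in; nothing more can be done
None
```

The tray is turned end for end and slid home in the bay, and the job is handed in (about 13 s of the 70 s used). I gripped the small grey tray by its end plate and swung the nose round through +x, flat on the bench. I then aligned it to within about 1 mm of the bay axis and pushed it in.

**Fully home:** The tray stopped hard. It moved no further while the push rose to 27 N, and it stayed put when I released it. The last top picture shows both rail tips against the plate. The outer face of the plate measured y ≈ 0.098. With the mouth at about 0.111–0.114, I expected 0.099–0.102, so this agrees within pixel error. I did not measure for a gap of 1 mm or less.

**Other objects:** The bottle, beaker and mortar look unmoved in that picture. The picture difference was larger around the big grey tray and the blue tray. I put that down to the arm's changed position and shadows, since the arm never went near the big one and only passed high over the blue one.

**Other readings:**
- The gripper opening read 16 mm on the 12 mm plate. The grip looked square and did not slip.
- The tool pressed the tray down with up to about 9 N while sliding. It was never lifted.

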